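# Screw the filler cap onto a coolant tank

## Task

Pick up the black filler cap from the bench and screw it fully home on the slanted filler neck of the coolant tank, then let go of it. Set square on the neck, it finds its thread start when turned backward (counter-clockwise) until it drops a little; then turned forward (clockwise) it runs down to its stop, whereas turned forward straight away it usually jams. Do not knock over the cup of rivets.

Things in the scene. Friction and masses are not known exactly. Their poses are not given: they have to be found in the camera images.
- cap: Loose black screw cap with a grey grip bar, 90 g, mouth down on the bench: round skirt 60 mm across, 32 mm high to its flat roof. Origin: centre of the skirt's underside; z is its axis, up. Four lugs inside, 90 degrees apart, 6 mm above the underside; 39 mm bore between them, 1.5 mm play all round on the neck's tube.
- cap_bar (a point): Centre of the top of the cap's upright grip bar, 58 mm above the cap's underside. The bar is 46 mm long (x), 18 mm wide (y: pinch along y) and rises 26 mm above the roof. Axes as the cap's.
- filler: Filler neck of the tank. Origin on its axis at the base, 115 mm above the bench; z runs out along the axis, which leans 30 degrees from vertical to the tank's front (roughly to the robot). Four-start thread 48 mm across; how its starts are turned is unknown. Height of the cap's origin along z: on top of the thread 32.5 to 36 mm, dropped into a start 28.5 to 30 mm, screwed home 25.5 mm.
- neck_mouth (a point): Centre of the neck's mouth, 50 mm out from the filler's origin. The tube is 36 mm across, its last 6 mm tapering to 26 mm. Lying on the thread, the cap rises 3.3 mm per rad turned counter-clockwise (seen from outside); within 85 degrees it drops 6 to 7 mm into an opening with 13 degrees of free turn. Clockwise on top of the thread it usually jams on a stop. Pushing 3 to 8 N along the axis is enough.
- neck_thread (a point): Point on the neck's axis 30 mm out from the filler's origin, at the thread. From the drop, 55 to 70 degrees clockwise, sinking 3.3 mm per rad, lead to the end stop. By chance the cap may enter an opening at once when set on: it is then already at 28.5 to 30 mm and meets a stop when turned back.
- tank: Grey steel coolant tank, fixed, 200 (x) x 160 (y) x 102 mm high with a black cap stub and a wire handle at its rear. Origin: centre of its underside; front is -x. The neck stands on its top near the front.
- rivet_cup: Open steel cup full of rivets, 68 mm across, 80 mm high, standing loose on the bench; origin at the centre of its underside, z up.

How it is judged:
On the way:
1. the cap is set square on the mouth of the neck (z of cap in the frame of filler between 0.0275 and 0.04 m and angle between the z axis of cap and the z axis of filler, either way round below 0.15 rad), for 0.1 s.
At the end, for the whole second after the job is handed in: The cap is screwed home on the filler neck: its origin 22 to 26.7 mm up the neck's axis, within 4 mm of the axis, square to within 0.1 rad, at rest and released; the rivet cup stands upright (within 0.3 rad) (z of cap in the frame of filler between 0.022 and 0.0267 m and x of cap in the frame of filler between -0.004 and 0.004 m and y of cap in the frame of filler between -0.004 and 0.004 m and angle between the z axis of cap and the z axis of filler, either way round below 0.1 rad and linear speed of cap below 0.02 m/s and angle between rivet_cup's own z axis and vertical below 0.3 rad); the robot touches nothing.
It fails at once if the cup of rivets is knocked over (angle between rivet_cup's own z axis and vertical above 0.6 rad).
It also fails if it takes over 58 s, if anything falls off the work surface, if the arm or the gripper's body presses on something with over 40 N, if the wrist force passes 120 N, or if a joint passes its speed limit or range.

## Robot

A 7-joint arm with a two-finger parallel gripper is mounted at the origin on the work surface. World frame = base frame: x ahead of the robot, y to its left, z up, the work surface at z = 0. Lengths are in m, angles in rad, forces in N, time in s.
With the tool pointing down it reaches from about 0.4 to 0.85 m from the base axis. Payload 10.4 kg.
Tool frame: the origin (TCP) lies at the very end of the fingers, on their centre line; the grasp point (between the pads) lies r.hold_point_z behind it (r.hold_point_z is the distance from the TCP to the grasp point, in m); z points along the fingers, y is the direction in which the jaws open and shut (so a half turn about z gives the same grasp; the last joint's range is limited). The gripper opens to 87 mm and grips with 3 to 60 N. Pads are 19 mm wide; open, the fingers measure 117 mm over their backs; the gripper's body (75 mm by 190 mm) begins 51 mm behind the grasp point.
Start: joints at [-1.288, 0.332, -0.065, 1.46, 0.022, 1.35, -0.088], TCP at [0.188, 0.596, 0.223] pointing down, gripper open.
Joint ranges: [-2.6, 2.6], [-0.5, 2.12], [-1.47, 1.34], [0.16, 2.42], [-1.27, 4.41], [0.06, 2.06], [-2.6, 2.6]. Speed limits (rad/s): [2.22, 2.22, 2.79, 2.79, 3.14, 3.14, 3.14].

## Interface

Orientations are given as a unit quaternion [x, y, z, w].
In Python, from bench import r gives the robot as it stands.
- The arm moves only by the tool send_rows, never from a script. Its argument "commands" is a list of rows, each a list of 7 numbers: the shift along the world's x, y, z normalised to -1 to 1, where 1 is 0.03 m, then the turn, a rotation vector about the world's x, y, z normalised to -1 to 1, where 1 is 5 degrees, then the gripper command: -1 is fully open, 1 is shut, values between are in proportion. In form: [[tx, ty, tz, ax, ay, az, jaw], ...]. A call has 1 to 10 rows; each row shifts and turns the pose as measured when the row begins; what a row does not reach is not made up. A row lasts 1/12 s, in which the tool goes at most 41.7 mm and 7.16 degrees, less where a joint would pass 70% of its speed; a pose out of reach is approached as far as the arm can. A call with a number of a shift or a turn outside -1 to 1 is refused whole. A call with a gripper value outside its range is refused whole. The fingers move at their own pace and stop on an object; "grip_force" is the grip in N (left out, the last holds). Time passes only in rows, so rows that do not move let the fingers close. It gives the time, the measured TCP pose, the force and the opening at its end, in the units of the state.
- r.read_state(): the state, without advancing time (a new reading comes with each control period).
- r.camera(name): name is "scene" or "top" or "wrist"; returns the picture (420x560x3 uint8, blue, green, red); there is no depth.
- r.calibration(name): a dict with "K" (3x3 intrinsics, pixels), "dist" ([k1, k2, p1, p2, k3] as OpenCV has them; the pictures are not rectified), "R" (3x3) and "t" (3): a world point X has camera coordinates R X + t; the wrist camera has in their place "mount" (4x4, takes a point from camera to tool coordinates, whose origin is the TCP and whose axes are the flange's). Camera axes: x right, y down, z forward; pixel columns grow to the right and rows downward; lengths in m; the calibration is good to about 2 mm. A picture is of the moment at which its call begins: read the wrist's pose just before it. calibration takes no time and is no camera call.
- r.close_job(): hands the job in, once; it reports no verdict.
The state is a dict: "time": time; "joint_positions": joint angles; "joint_vel": joint speeds; "joint_torque": joint torques, N m; "ee_pos": TCP position; "eef_rot": TCP orientation; "ft_force": force on the tool from outside, world axes, zero at the start; "torque": the same for the moment, N m; "width": finger opening in m.
Only numpy, scipy, OpenCV 4.12 (cv2) and the standard library are available. Lean on these libraries where they do the work, as an engineer would, in place of code of your own. Each camera call takes 0.05 s, during which the arm holds its last target.

## Working session

There is one attempt and no reset: what is moved stays moved. The work goes in short steps, Python scripts to look and compute and a tool call to move; the robot and the scene stay as the last step left them, time stands still between calls to the robot, and variables do not carry over. Pictures are saved under pics/ and viewed, and the job is handed in when it is done.

Besides the shell and the picture viewer there is one more tool, called as name(argument=value, ...), one argument or row to a line, values as JSON. send_rows: Moves the arm, as the interface text tells. Scaled input: -1 to 1 covers 0.03 m each way for a shift and 5 degrees each way for a turn. Its arguments: {"type":"object","properties":{"commands":{"type":"array"},"grip_force":{"type":"number"}},"required":["commands"]}

```bash
ls; mkdir -p pics; python3 - <<'E'
from bench import r
import cv2
s=r.read_state();print(s)
print(r.hold_point_z)
for n in ("scene","top","wrist"):
    cv2.imwrite(f"pics/{n}0.png",r.camera(n)); print(n,r.calibration(n))
E
```

```text
pics
{'time': 0.0, 'joint_positions': array([-1.28761141,  0.3328886 , -0.06468166,  1.46097602,  0.02158269,
        1.34990711, -0.0885078 ]), 'joint_vel': array([-5.61899270e-04, -1.75244970e-04,  9.42811230e-05,  4.50827584e-05,
        9.39931443e-04, -2.17544760e-04,  8.97419227e-04]), 'joint_torque': array([ 3.43227284e-04, -6.23243380e+01,  2.50571757e-02, -3.89911759e+01,
       -6.12956216e-02,  3.95332847e-02,  1.50253636e-04]), 'ee_pos': array([0.18804023, 0.59561438, 0.22172688]), 'eef_rot': array([ 1.52301007e-01,  9.88333877e-01, -7.37483509e-04, -8.36100954e-05]), 'ft_force': array([ 0.28135844, -0.37348138,  0.18825432]), 'torque': array([0.02482461, 0.00449633, 0.0488418 ]), 'width': 0.08725903991011381}
0.0187
scene {'K': array([[534.48171566,   0.        , 276.91984499],
       [  0.        , 534.48171566, 217.24801055],
       [  0.        ,   0.        ,   1.        ]]), 'dist': array([-0.1965364,  0.       ,  0.       ,  0.       ,  0.       ]), 'R': array([[ 0.77874876,  0.6272313 , -0.01145702],
       [ 0.42148392, -0.5366523 , -0.73099632],
       [-0.46465
[... 432 characters left out ...]
],
       [ 0.14313949, -0.01539607, -0.98958276]]), 't': array([-0.0606035 ,  0.5758342 ,  1.00480181])}
wrist {'K': array([[344.30357505,   0.        , 278.15367503],
       [  0.        , 344.30357505, 203.55318505],
       [  0.        ,   0.        ,   1.        ]]), 'dist': array([0.00509835, 0.        , 0.        , 0.        , 0.        ]), 'mount': array([[ 1.83700339e-03, -9.70132618e-01, -2.42568195e-01,
         6.54266149e-02],
       [ 9.99997741e-01,  2.04149763e-03, -5.91685978e-04,
         6.21337110e-04],
       [ 1.06921626e-03, -2.42566561e-01,  9.70134177e-01,
        -1.62169457e-01],
       [ 0.00000000e+00,  0.00000000e+00,  0.00000000e+00,
         1.00000000e+00]])}
```

View pics/scene0.png

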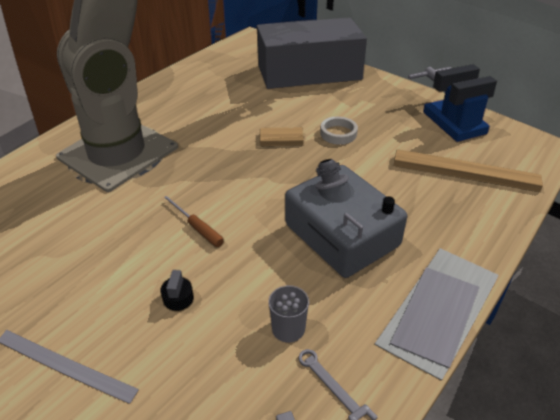

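View pics/top0.png

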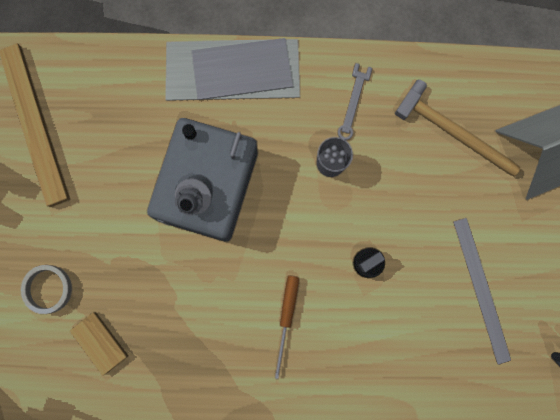

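View pics/wrist0.png

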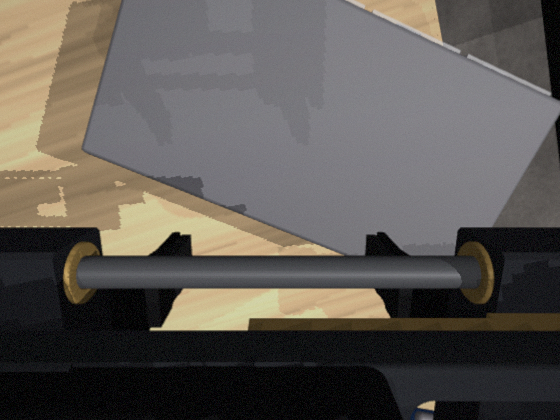

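```bash
cat > h.py <<'E'
import numpy as np,cv2
from bench import r
from scipy.spatial.transform import Rotation as Rn
def ray(n,uv,T=None):
    c=r.calibration(n)
    p=cv2.undistortPoints(np.array([[uv]],float),c["K"],c["dist"])[0,0]
    d=np.array([p[0],p[1],1.])
    if n=="wrist":
        M=T@c["mount"]; return M[:3,3],M[:3,:3]@d/np.linalg.norm(d)
    return -c["R"].T@c["t"], c["R"].T@d/np.linalg.norm(d)
def onz(n,uv,z,T=None):
    o,d=ray(n,uv,T); return o+d*(z-o[2])/d[2]
def tri(rs):
    A=np.zeros((3,3));b=np.zeros(3)
    for o,d in rs:
        P=np.eye(3)-np.outer(d,d);A+=P;b+=P@o
    x=np.linalg.solve(A,b)
    return x,[np.linalg.norm((np.eye(3)-np.outer(d,d))@(x-o)) for o,d in rs]
def T_of(s):
    T=np.eye(4);T[:3,:3]=Rn.from_quat(s["eef_rot"]).as_matrix();T[:3,3]=s["ee_pos"];return T
def proj(n,X,T=None):
    c=r.calibration(n)
    if n=="wrist":
        M=np.linalg.inv(T@c["mount"]);R,t=M[:3,:3],M[:3,3]
    else: R,t=c["R"],c["t"]
    return cv2.projectPoints(np.atleast_2d(X).astype(float),cv2.Rodrigues(R)[0],t,c["K"],c["dist"])[0][:,0]
E
python3 - <<'E'
import cv2,numpy as np
t=cv2.imread('pics/top0.png');s=cv2.imread('pics/scene0.png')
def crop(i,x,y,w,h,f): return cv2.resize(i[y:y+h,x:x+w],(w*f,h*f),interpolation=cv2.INTER_CUBIC)
a=crop(t,339,232,60,60,6);b=crop(s,147,260,60,60,6)
c=crop(t,155,160,60,60,6);d=crop(s,300,150,60,60,6)
cv2.imwrite('pics/crops.png',np.clip(np.vstack([np.hstack([a,b]),np.hstack([c,d])])[:, :].astype(float)*1.6,0,255).astype(np.uint8)[:, :])
i=cv2.imread('pics/crops.png');cv2.imwrite('pics/crops.png',cv2.resize(i,(600,600)))
E
```

```text
(no output)
```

View pics/crops.png

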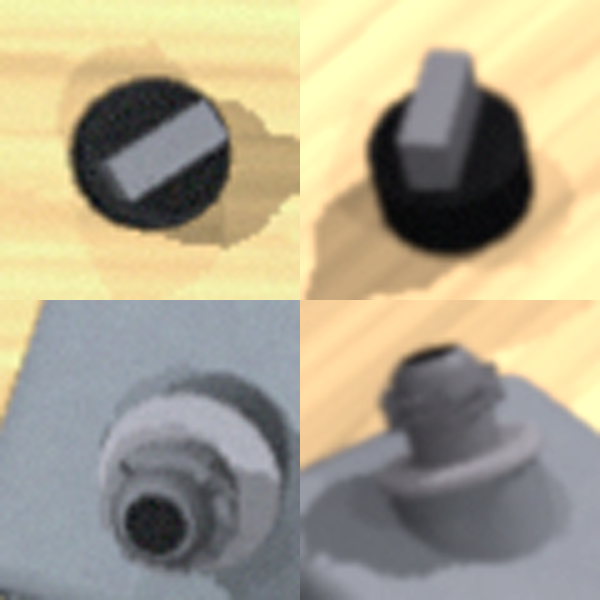

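```bash
python3 - <<'E'
from h import *
f=lambda c,x,y:(c[0]+x/5-.4,c[1]+y/5-.4)
T=[(107,163),(205,100),(226,138),(132,200)];S=[(400,143),(430,50),(470,55),(450,145)]
tc=[f((339,232),*p) for p in T];sc=[f((147,260),x-300,y) for x,y in S]
P=np.array([onz("top",p,.058) for p in tc]);print("bar top view",P.mean(0),P.round(3).tolist())
d=(P[1]+P[2]-P[0]-P[3])/2;print(np.linalg.norm(d),np.degrees(np.arctan2(d[1],d[0])))
Q=np.array([onz("scene",p,.058) for p in sc]);print("bar scene",Q.mean(0),Q.round(3).tolist())
d=(Q[1]+Q[2]-Q[0]-Q[3])/2;print(np.linalg.norm(d),np.degrees(np.arctan2(d[1],d[0])))
# black skirt: roof edge blob
m=tri([ray("top",f((155,160),155,223)),ray("scene",f((300,150),130,57))]);print("mouth",m)
C=[(186,119),(257,155),(230,240),(149,214)]
P=np.array([onz("top",p,.1) for p in C]);print(P.round(3).tolist(),P.mean(0))
for i in range(4):
    e=P[(i+1)%4]-P[i];print(np.linalg.norm(e),np.degrees(np.arctan2(e[1],e[0])))
print("cup",onz("top",(334,157),.08))
E
```

```text
bar top view [ 0.4709986  -0.22247039  0.058     ] [[0.466, -0.199, 0.058], [0.49, -0.237, 0.058], [0.476, -0.245, 0.058], [0.452, -0.209, 0.058]]
0.04402572613632855 -56.29791333125822
bar scene [ 0.47359439 -0.22620844  0.058     ] [[0.479, -0.249, 0.058], [0.455, -0.212, 0.058], [0.468, -0.205, 0.058], [0.493, -0.239, 0.058]]
0.04321590459147495 124.47024723529724
mouth (array([0.55700602, 0.11882588, 0.15512381]), [np.float64(0.0007263918986786822), np.float64(0.0007263918986788858)])
[[0.727, 0.136, 0.1], [0.661, 0.0, 0.1], [0.502, 0.044, 0.1], [0.545, 0.195, 0.1]] [0.60886638 0.09381733 0.1       ]
0.15066899769404735 -115.87992567276342
0.16514467430246085 164.51818024834355
0.1562274696053319 73.86741048824874
0.19073281372947357 -17.892554806330313
cup [ 0.66636775 -0.14524954  0.08      ]
```

send_rows(
  commands=[
    [1, -0.9, 0.3, 0, 0, -0.28, -1],
    [1, -0.9, 0.3, 0, 0, -0.28, -1],
    [1, -0.9, 0.2, 0, 0, -0.28, -1],
    [1, -1, 0.2, 0, 0, -0.28, -1],
    [1, -1, 0.1, 0, 0, -0.28, -1],
    [1, -1, 0, 0, 0, -0.28, -1],
    [1, -1, 0, 0, 0, -0.28, -1],
    [1, -1, 0, 0, 0, -0.28, -1],
    [0.9, -1, 0, 0, 0, -0.28, -1],
    [0.8, -1, 0, 0, 0, -0.28, -1],
  ],
)

```text
time: 0.98
ee_pos: [0.4696, 0.3042, 0.2525]
eef_rot: [0.268, 0.964, -0.001, -0.003]
ft_force: [0.1, 0.1, 0.9]
width: 0.087
```

send_rows(
  commands=[
    [0, -1, 0, 0, 0, -0.28, -1],
    [0, -1, 0, 0, 0, -0.28, -1],
    [0, -1, 0, 0, 0, -0.28, -1],
    [0, -1, 0, 0, 0, -0.28, -1],
    [0, -1, 0, 0, 0, -0.28, -1],
    [0, -1, 0, 0, 0, -0.28, -1],
    [0, -1, 0, 0, 0, -0.28, -1],
    [0, -1, 0, 0, 0, -0.28, -1],
    [0, -1, 0, 0, 0, -0.28, -1],
    [0, -1, 0, 0, 0, -0.28, -1],
  ],
)

```text
time: 1.82
ee_pos: [0.4714, -0.0146, 0.2499]
eef_rot: [0.392, 0.92, -0.002, -0.004]
ft_force: [-0.1, 1.1, -1.4]
width: 0.0874
```

send_rows(
  commands=[
    [0, -1, -0.3, 0, 0, -0.28, -1],
    [0, -1, -0.3, 0, 0, -0.28, -1],
    [0, -1, -0.3, 0, 0, -0.28, -1],
    [0, -1, -0.3, 0, 0, -0.28, -1],
    [0, -1, -0.3, 0, 0, -0.28, -1],
    [0, -1, -0.3, 0, 0, -0.28, -1],
    [0, -1, -0.3, 0, 0, -0.28, -1],
    [0, -0.6, -0.2, 0, 0, -0.28, -1],
    [0, 0, 0, 0, 0, 0, -1],
  ],
)

```text
time: 2.57
ee_pos: [0.4669, -0.2601, 0.1787]
eef_rot: [0.488, 0.873, -0.001, -0.003]
ft_force: [-1.8, -0.7, -0.3]
width: 0.0871
```

```bash
cat > look.py <<'E'
import sys
from h import *
s=r.read_state();T=T_of(s)
cv2.imwrite(f"pics/{sys.argv[1]}.png",r.camera("wrist"));np.save(f"pics/{sys.argv[1]}.npy",T)
print(s["time"],s["ee_pos"],"z",T[:3,2].round(4),"y",T[:3,1].round(4),"yaw",np.degrees(np.arctan2(T[1,1],T[0,1])),"q",s["joint_positions"].round(3),s["ft_force"],s["torque"],s["width"])
E
python3 look.py w1
```

```text
2.5667 [ 0.4668801  -0.26013246  0.17868415] z [-0.0057  0.     -1.    ] y [ 0.8519  0.5236 -0.0048] yaw 31.577498103968033 q [-0.237  0.19   0.743  1.79  -0.134  1.219  1.095] [-1.76837048 -0.67955589 -0.34489212] [-0.10258086  0.07416439  0.0357503 ] 0.08710533898104238
```

View pics/w1.png

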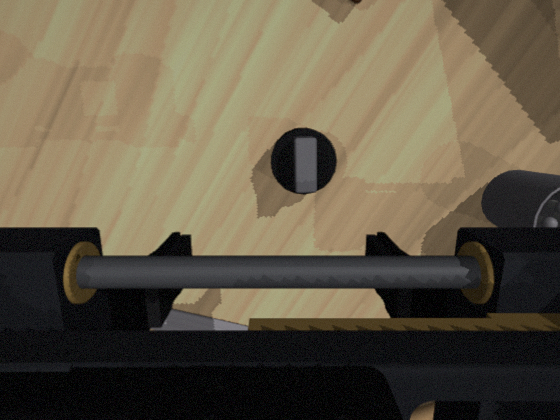

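```bash
python3 - <<'E'
from h import *
im=cv2.imread('pics/w1.png');T=np.load('pics/w1.npy')
c=im[120:205,262:345].astype(int);g=c.max(2);
blk=(g<45)
m=((g>60)&(g<140)&(c.max(2)-c.min(2)<25)).astype(np.uint8)
n,l,st,ce=cv2.connectedComponentsWithStats(m)
k=1+np.argmax([s[4] if abs(ce[i+1][0]-42)<15 else 0 for i,s in enumerate(st[1:])])
pts=np.argwhere(l==k)[:,::-1]+[262,120];print(st[k],ce[k]+[262,120])
rc=cv2.minAreaRect(pts.astype(np.float32));print(rc)
B=cv2.boxPoints(rc);P=np.array([onz("wrist",p,.058,T) for p in B]);print(P.round(4).tolist(),P.mean(0))
e=[P[1]-P[0],P[2]-P[1]]
for v in e: print(np.linalg.norm(v),np.degrees(np.arctan2(v[1],v[0])))
E
```

```text
[  33   17   23   56 1148] [305.8597561  164.26916376]
((305.7623291015625, 164.61477661132812), (55.04898452758789, 21.455707550048828), 88.85424041748047)
[[0.4516, -0.2102, 0.058], [0.4662, -0.2008, 0.058], [0.4918, -0.2383, 0.058], [0.4767, -0.2481, 0.058]] [ 0.47159095 -0.22432758  0.058     ]
0.017315901342266887 32.818615477635014
0.045449918735407206 -55.636682359793916
```

send_rows(
  commands=[
    [0.16, 0.6, -0.6, 0, -0.06, 0.2, -1],
    [0, 0.6, -0.9, 0, 0, 0.2, -1],
    [0, 0, -1, 0, 0, 0, -1],
    [0, 0, -0.6, 0, 0, 0, -1],
    [0, 0, 0, 0, 0, 0, -1],
  ],
)

```text
time: 3.03
ee_pos: [0.4742, -0.2162, 0.0851]
eef_rot: [0.468, 0.883, 0.002, 0.001]
ft_force: [-1.0, 1.1, 0.4]
width: 0.0871
```

```bash
python3 look.py w2
```

```text
3.0333 [ 0.47417666 -0.21624602  0.08505346] z [ 0.0045  0.0026 -1.    ] y [0.8278 0.561  0.0052] yaw 34.126079633918025 q [-0.259  0.265  0.685  1.927 -0.201  1.013  1.112] [-1.04205861  1.05405073  0.43017404] [-0.05553849  0.04161198  0.0147844 ] 0.08707999804738156
```

View pics/w2.png

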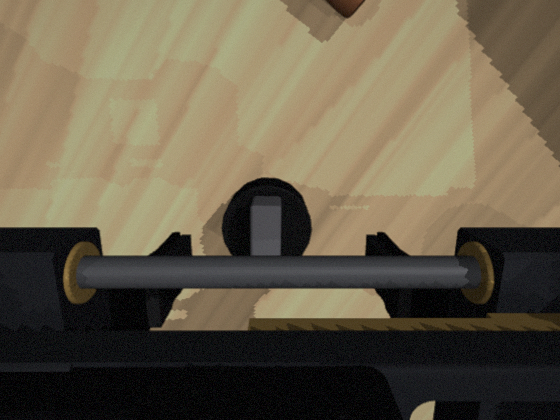

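send_rows(
  commands=[
    [-0.09, -0.27, -0.7, 0, 0, 0, -1],
    [0, 0, -0.6, 0, 0, 0, -1],
    [0, 0, 0, 0, 0, 0, -1],
    [0, 0, 0, 0, 0, 0, -1],
  ],
)

```text
time: 3.42
ee_pos: [0.4763, -0.2233, 0.0527]
eef_rot: [0.466, 0.885, 0.004, 0.005]
ft_force: [-0.2, -0.6, -0.1]
width: 0.087
```

send_rows(
  commands=[
    [-0.16, -0.03, -0.3, 0, 0.14, 0, -1],
    [0, 0, -0.3, 0, 0, 0, -1],
    [0, 0, 0, 0, 0, 0, -1],
    [0, 0, 0, 0, 0, 0, -1],
  ],
)

```text
time: 3.75
ee_pos: [0.474, -0.2243, 0.0378]
eef_rot: [0.466, 0.885, 0.002, 0.002]
ft_force: [-0.7, -0.8, 0.5]
width: 0.0871
```

send_rows(
  commands=[
    [-0.1, 0, -0.1, 0, 0.03, 0, -1],
    [0, 0, 0, 0, 0, 0, -1],
    [0, 0, 0, 0, 0, 0, 1],
    [0, 0, 0, 0, 0, 0, 1],
    [0, 0, 0, 0, 0, 0, 1],
    [0, 0, 0, 0, 0, 0, 1],
    [0, 0, 0, 0, 0, 0, 1],
    [0, 0, 0, 0, 0, 0, 1],
  ],
  grip_force=45,
)

```text
time: 4.42
ee_pos: [0.4713, -0.2244, 0.0356]
eef_rot: [0.466, 0.885, 0.002, 0.001]
ft_force: [-0.1, -0.6, -0.3]
width: 0.0554
```

```bash
python3 look.py w3
```

```text
4.4167 [ 0.47132058 -0.22443429  0.03563602] z [ 0.0036  0.0016 -1.    ] y [0.8245 0.5659 0.0039] yaw 34.46597409155349 q [-0.211  0.348  0.659  1.96  -0.27   0.917  1.187] [-0.11315288 -0.58871378 -0.32497671] [-0.06888746  0.06739742 -0.05494894] 0.055379451722494095
```

View pics/w3.png

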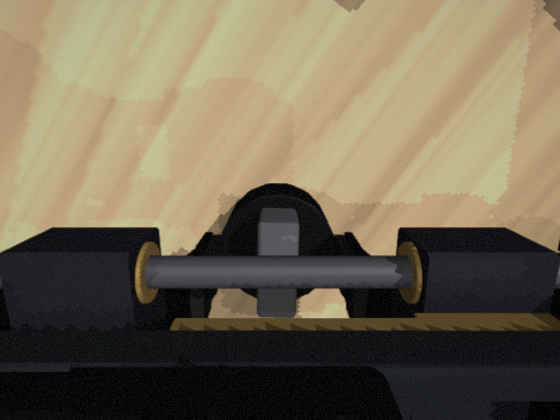

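send_rows(
  commands=[
    [0, 0, 0, 0, 0, 0, 1],
    [0, 0, 0, 0, 0, 0, 1],
    [0, 0, 0, 0, 0, 0, 1],
    [0, 0, 0, 0, 0, 0, 1],
    [0, 0, 0, 0, 0, 0, 1],
    [0, 0, 0, 0, 0, 0, 1],
    [0, 0, 0, 0, 0, 0, 1],
    [0, 0, 0, 0, 0, 0, 1],
  ],
)

```text
time: 5.13
ee_pos: [0.4714, -0.2245, 0.0357]
eef_rot: [0.466, 0.885, 0.002, 0.001]
ft_force: [-0.8, 0.5, 0.0]
width: 0.0174
```

```bash
python3 look.py w4
```

```text
5.1333 [ 0.47137078 -0.22446974  0.03567824] z [ 0.0037  0.0015 -1.    ] y [0.8244 0.566  0.0039] yaw 34.46951157321412 q [-0.211  0.348  0.659  1.96  -0.27   0.917  1.187] [-0.83626118  0.51397659  0.04156283] [-0.06735854  0.05000652  0.01630321] 0.017387161682785816
```

send_rows(
  commands=[
    [0, 0, 0.6, 0, 0, 0, 1],
    [0, 0, 1, 0, 0, 0, 1],
    [0, 0.2, 1, 0, 0, -0.4, 1],
    [0.3, 0.8, 1, 0, 0, -0.6, 1],
    [0.4, 1, 1, 0, 0, -0.6, 1],
    [0.4, 1, 1, 0, 0, -0.6, 1],
    [0.5, 1, 1, 0, 0, -0.6, 1],
    [0.5, 1, 0.9, 0, 0, -0.5, 1],
    [0.4, 1, 0.5, 0, 0, -0.4, 1],
    [0.1, 0.8, 0.1, 0, 0, 0, 1],
  ],
)

```text
time: 6.02
ee_pos: [0.5402, -0.0247, 0.2812]
eef_rot: [0.614, 0.789, 0.002, -0.003]
ft_force: [0.3, 0.5, -1.4]
width: 0.0175
```

send_rows(
  commands=[
    [0.2, 0.4, 0, 0, 0, 0, 1],
    [0, 0, 0, 0, 0, 0, 1],
    [0, 0, 0, 0, 0, 0, 1],
  ],
)

```text
time: 6.27
ee_pos: [0.5477, -0.006, 0.2814]
eef_rot: [0.611, 0.792, 0.003, -0.003]
ft_force: [-0.1, -0.7, -0.9]
width: 0.0175
```

```bash
python3 look.py w5
```

```text
6.2667 [ 0.54766852 -0.00603102  0.28138872] z [-8.0e-04  7.6e-03 -1.0e+00] y [0.9673 0.2536 0.0012] yaw 14.688424702241829 q [-0.608  0.138  0.606  1.604 -0.087  1.426  0.262] [-0.07923723 -0.73411809 -0.90174067] [-0.11285178  0.03091259  0.03080706] 0.017490910866263285
```

View pics/w5.png

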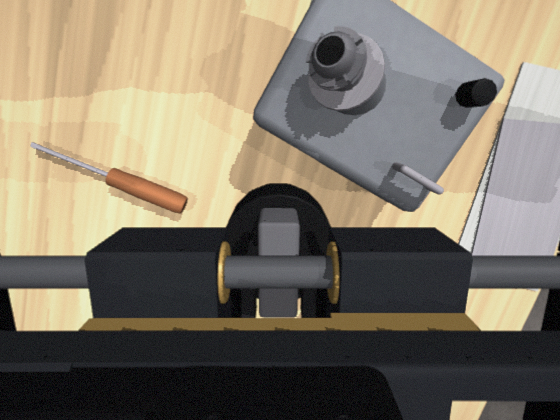

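```bash
python3 - <<'E'
import cv2,numpy as np
i=cv2.imread('pics/w5.png')
c=np.clip(cv2.resize(i[10:130,280:400],(600,600),interpolation=cv2.INTER_CUBIC).astype(float)*1.8,0,255).astype(np.uint8)
cv2.imwrite('pics/w5c.png',c)
E
```

```text
(no output)
```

View pics/w5c.png

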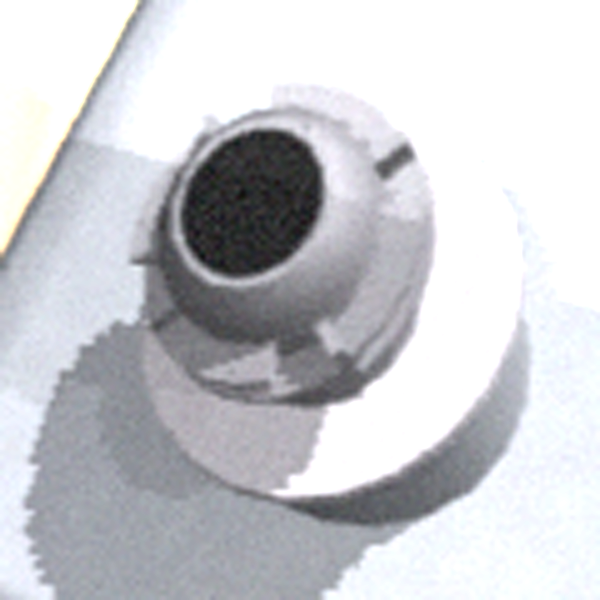

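```bash
python3 - <<'E'
from h import *
T=np.load('pics/w5.npy')
rs=[]
for n,f,(cx,cy),h,th in (("wrist","w5",(330,50),25,40),("top","top0",(186,205),12,40),("scene","scene0",(326,161),12,38)):
    im=cv2.imread(f'pics/{f}.png');g=cv2.GaussianBlur(cv2.cvtColor(im,6),(3,3),0)
    y0,x0=max(cy-h,0),cx-h
    c=g[y0:cy+h,x0:x0+2*h];c=cv2.resize(c,None,fx=8,fy=8,interpolation=cv2.INTER_CUBIC)
    lo=c[c.shape[0]//2-8:c.shape[0]//2+8,c.shape[1]//2-8:c.shape[1]//2+8].min()
    m=(c<th).astype(np.uint8)
    nn,l,st,ce=cv2.connectedComponentsWithStats(m)
    k=l[c.shape[0]//2,c.shape[1]//2]
    if k==0: k=1+np.argmin(np.hypot(*(ce[1:]-np.array(c.shape[::-1])/2).T))
    cn=max(cv2.findContours((l==k).astype(np.uint8),0,1)[0],key=len)
    e=cv2.fitEllipse(cn);uv=((e[0][0]+.5)/8-.5+x0,(e[0][1]+.5)/8-.5+y0)
    print(n,lo,uv,np.array(e[1])/8,e[2]);rs.append(ray(n,uv,T if n=="wrist" else None))
for sel in ((0,1,2),(0,1),(0,2),(1,2)):
    print(sel,*tri([rs[i] for i in sel]))
lsd=cv2.createLineSegmentDetector()
for n,f,b in (("wrist","w5",(250,0,510,215)),("top","top0",(140,110,265,245))):
    g=cv2.imread(f'pics/{f}.png',0)
    L=lsd.detect(g[b[1]:b[3],b[0]:b[2]])[0][:,0]+np.array([b[0],b[1]]*2)
    for q in L:
        if np.hypot(q[2]-q[0],q[3]-q[1])>40:
            a=onz(n,q[:2],.1,T);bb=onz(n,q[2:],.1,T);v=bb-a
            print(n,q.round(),np.linalg.norm(v).round(3),"dir",np.degrees(np.arctan2(v[1],v[0])).round(1))
E
```

```text
wrist 19 (329.9020118713379, 50.21281814575195) [24.12537766 29.97583199] 38.950050354003906
top 22 (185.64315032958984, 204.73688983917236) [10.70435905 11.71337318] 130.21548461914062Traceback (most recent call last):
  File "<stdin>", line 14, in <module>
cv2.error: OpenCV(4.12.0) /io/opencv/modules/imgproc/src/shapedescr.cpp:361: error: (-201:Incorrect size of input array) There should be at least 5 points to fit the ellipse in function 'fitEllipseNoDirect'
```

```bash
python3 - <<'E'
from h import *
T=np.load('pics/w5.npy')
rs=[ray("wrist",(329.9,50.2),T),ray("top",(185.6,204.7)),ray("scene",(325.6,161))]
for sel in ((0,1,2),(0,1),(0,2),(1,2)):
    print(sel,*tri([rs[i] for i in sel]))
for n,uv in (("wrist",(329.9,50.2)),("top",(185.6,204.7)),("scene",(325.6,161))): print(n,onz(n,uv,.1583,T))
lsd=cv2.createLineSegmentDetector()
for n,f,b in (("wrist","w5",(250,0,510,215)),("top","top0",(140,110,265,245))):
    g=cv2.imread(f'pics/{f}.png',0)
    L=lsd.detect(g[b[1]:b[3],b[0]:b[2]])[0][:,0]+np.array([b[0],b[1]]*2)
    for q in L:
        if np.hypot(q[2]-q[0],q[3]-q[1])>30:
            a=onz(n,q[:2],.1,T);bb=onz(n,q[2:],.1,T);v=bb-a
            print(n,q.round(),np.linalg.norm(v).round(3),"dir",(np.degrees(np.arctan2(v[1],v[0]))%180).round(1))
E
```

```text
(0, 1, 2) [0.55685639 0.11858966 0.15504623] [np.float64(0.0006794630624383835), np.float64(0.0007186101552595041), np.float64(0.0004510865359843631)]
(0, 1) [0.55907651 0.12205203 0.13722745] [np.float64(0.00016109479761258787), np.float64(0.00016109479761260186)]
(0, 2) [0.55712503 0.11784159 0.15564417] [np.float64(0.00027654090945337505), np.float64(0.0002765409094534537)]
(1, 2) [0.55645428 0.11909145 0.15462359] [np.float64(0.0003953685002613134), np.float64(0.0003953685002611524)]
wrist [0.55709663 0.11747174 0.1583    ]
top [0.55623793 0.11877035 0.1583    ]
scene [0.55888276 0.11462544 0.1583    ]
wrist [503.  85. 480. 119.] 0.036 dir 75.5
wrist [253. 109. 311.   0.] 0.108 dir 74.8
wrist [493. 147. 470. 213.] 0.069 dir 93.5
wrist [508. 103. 481. 213.] 0.11 dir 99.8
wrist [467. 213. 481. 174.] 0.042 dir 92.7
wrist [344. 177. 259. 126.] 0.099 dir 164.4
wrist [480. 119. 435. 183.] 0.072 dir 74.8
wrist [391.   0. 501.  74.] 0.125 dir 164.8
wrist [403. 170. 440. 192.] 0.046 dir 164.9
wrist [294. 208. 263. 207.] 0.032 dir 13.5
wrist [434. 182. 406. 165.] 0.034 dir 164.8
wrist [315.   0. 301.  27.] 0.025 dir 75.9
wrist [392.  69. 449.  85.] 0.057 dir 0.2
wrist [294.  39. 255. 112.] 0.074 dir 74.9
wrist [254. 115. 367. 182.] 0.131 dir 164.7
top [232. 244. 147. 218.] 0.163 dir 74.6
top [254. 164. 231. 239.] 0.145 dir 164.7
top [181. 116. 236. 132.] 0.108 dir 75.1
top [147. 206. 169. 140.] 0.13 dir 165.0
top [156. 216. 193. 229.] 0.073 dir 73.1
top [225. 235. 254. 147.] 0.173 dir 164.3
top [233. 135. 195. 124.] 0.074 dir 74.7
```

send_rows(
  commands=[
    [-0.1, 0.5, 0, -0.2, -0.8, 0, 1],
    [-0.1, 0.7, 0, -0.26, -0.95, 0, 1],
    [-0.2, 0.7, -0.2, -0.26, -0.95, 0, 1],
    [-0.2, 0.7, -0.2, -0.26, -0.95, 0, 1],
    [-0.2, 0.7, -0.2, -0.26, -0.95, 0, 1],
    [-0.2, 0.6, -0.3, -0.26, -0.8, 0, 1],
    [-0.1, 0.3, -0.3, 0, 0, 0, 1],
    [0, 0, 0, 0, 0, 0, 1],
    [0, 0, 0, 0, 0, 0, 1],
  ],
)

```text
time: 7.07
ee_pos: [0.5113, 0.1056, 0.2366]
eef_rot: [0.598, 0.762, 0.095, 0.231]
ft_force: [-0.8, -0.1, -0.5]
width: 0.0176
```

```bash
cat > err.py <<'E'
from h import *
import sys
az=np.radians(164.8);a=np.array([.5*np.cos(az),.5*np.sin(az),np.sqrt(.75)])
F=np.array([.557,.118,.1583])-.05*a
L=.0357
def rep(h=None,X=None):
    s=r.read_state();T=T_of(s)
    z=T[:3,2];c=T[:3,3]+L*z-F
    hh=c@a;lat=c-hh*a
    xt=np.array([np.cos(az+0),np.sin(az),0])*np.cos(np.pi/6)-np.array([0,0,.5]);  # downhill dir in neck plane
    yt=np.cross(a,xt)
    rv=np.cross(z,-a);ang=np.linalg.norm(rv)
    # twist angle of jaw about a
    y=T[:3,1];tw=np.degrees(np.arctan2(y@yt,y@xt))
    f=s["ft_force"]
    print("t",s["time"].__round__(2),"h %.4f lat down %.4f side %.4f tilt %.2fdeg twist %.1f q7 %.2f"%(hh,lat@xt,lat@yt,np.degrees(ang),tw,s["joint_positions"][6]),"Faxial %.1f Flat %.1f %.1f Maxial %.2f"%(f@a,f@xt,f@yt,s["torque"]@a),"w",s["width"].round(4))
    print(" rot fix units",(rv/np.radians(5)).round(3),"q",s["joint_positions"].round(2))
    if h is not None:
        tgt=F+h*a+L*a
        print(" shift to h",h,"units",((tgt-T[:3,3])/.03).round(3), "m",(tgt-T[:3,3]).round(4))
    return s,T
if __name__=="__main__": rep(float(sys.argv[1]) if len(sys.argv)>1 else None); print((a/.03*.01).round(3),"units per 10mm up axis; CCW 5deg rotvec",a.round(3))
E
python3 err.py 0.07
```

```text
Traceback (most recent call last):
  File "err.py", line 22, in <module>
    if __name__=="__main__": rep(float(sys.argv[1]) if len(sys.argv)>1 else None); print((a/.03*.01).round(3),"units per 10mm up axis; CCW 5deg rotvec",a.round(3))
                             ~~~^^^^^^^^^^^^^^^^^^^^^^^^^^^^^^^^^^^^^^^^^^^^^^^^^
  File "err.py", line 16, in rep
    print("t",s["time"].__round__(2),"h %.4f lat down %.4f side %.4f tilt %.2fdeg twist %.1f q7 %.2f"%(hh,lat@xt,lat@yt,np.degrees(ang),tw,s["joint_positions"][6]),"Faxial %.1f Flat %.1f %.1f Maxial %.2f"%(f@a,f@xt,f@yt,s["torque"]@a),"w",s["width"].round(4))
                                                                                                                                                                                                                                               ^^^^^^^^^^^^^^^^
AttributeError: 'float' object has no attribute 'round'
```

```bash
sed -i 's/s\["width"\].round(4)/round(s["width"],4)/' err.py; python3 err.py 0.07
```

```text
t 7.07 h 0.1026 lat down -0.0031 side 0.0241 tilt 1.11deg twist -151.0 q7 -0.56 Faxial -0.1 Flat 0.9 0.3 Maxial 0.04 w 0.0176
 rot fix units [-0.019 -0.219  0.023] q [-0.81 -0.23  0.24  2.1   0.52  0.97 -0.56]
 shift to h 0.07 units [ 0.628  0.656 -1.003] m [ 0.0188  0.0197 -0.0301]
[-0.161  0.044  0.289] units per 10mm up axis; CCW 5deg rotvec [-0.483  0.131  0.866]
```

send_rows(
  commands=[
    [0.1, 0.35, -0.1, 0, -0.22, 0, 1],
    [0.25, 0.3, -0.4, 0, 0, 0, 1],
    [0.25, 0, -0.4, 0, 0, 0, 1],
    [0, 0, 0, 0, 0, 0, 1],
    [0, 0, 0, 0, 0, 0, 1],
  ],
)

```text
time: 7.48
ee_pos: [0.5338, 0.115, 0.2109]
eef_rot: [0.603, 0.755, 0.099, 0.238]
ft_force: [0.6, 0.0, -0.6]
width: 0.0176
```

```bash
python3 err.py 0.06; python3 look.py w6 >/dev/null; python3 - <<'E'
from h import *
cv2.imwrite('pics/s6.png',r.camera('scene'));cv2.imwrite('pics/t6.png',r.camera('top'))
a=cv2.imread('pics/s6.png')[90:230,230:410];b=cv2.imread('pics/t6.png')[130:270,110:290]
cv2.imwrite('pics/c6.png',np.vstack([cv2.resize(x,None,fx=2.1*1,fy=2.1,interpolation=2) for x in (a,b)]))
E
```

```text
t 7.48 h 0.0706 lat down -0.0075 side 0.0092 tilt 0.49deg twist -151.9 q7 -0.61 Faxial -0.7 Flat -0.2 -0.2 Maxial 0.02 w 0.0176
 rot fix units [ 0.073 -0.044  0.048] q [-0.8  -0.14  0.25  2.1   0.54  0.89 -0.61]
 shift to h 0.06 units [ 0.039  0.298 -0.433] m [ 0.0012  0.0089 -0.013 ]
[-0.161  0.044  0.289] units per 10mm up axis; CCW 5deg rotvec [-0.483  0.131  0.866]
```

View pics/c6.png

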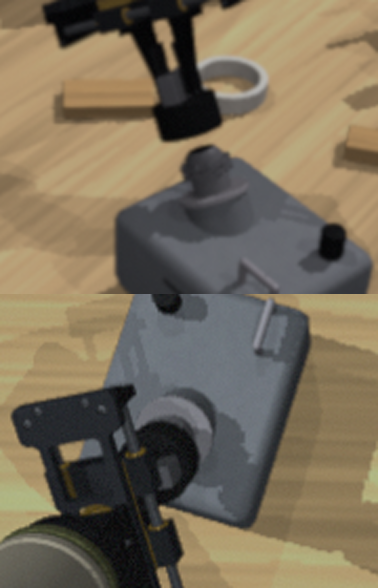

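View pics/w6.png

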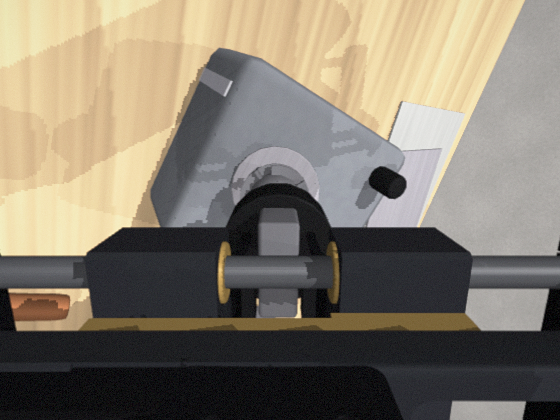

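send_rows(
  commands=[
    [0.1, 0.3, -0.2, 0, -0.04, 0, 1],
    [0, 0, -0.2, 0, 0, 0, 1],
    [0, 0, 0, 0, 0, 0, 1],
    [0, 0, 0, 0, 0, 0, 1],
  ],
)

```text
time: 7.97
ee_pos: [0.537, 0.1261, 0.2]
eef_rot: [0.603, 0.754, 0.102, 0.24]
ft_force: [-0.2, -0.4, -1.0]
width: 0.0176
```

```bash
python3 err.py 0.05; python3 look.py w7 >/dev/null
```

```text
t 7.97 h 0.0611 lat down -0.0025 side -0.0024 tilt 0.30deg twist -152.0 q7 -0.65 Faxial -0.8 Flat 0.6 0.4 Maxial -0.00 w 0.0176
 rot fix units [0.046 0.033 0.021] q [-0.81 -0.12  0.24  2.1   0.56  0.86 -0.65]
 shift to h 0.05 units [ 0.091 -0.113 -0.359] m [ 0.0027 -0.0034 -0.0108]
[-0.161  0.044  0.289] units per 10mm up axis; CCW 5deg rotvec [-0.483  0.131  0.866]
```

View pics/w7.png

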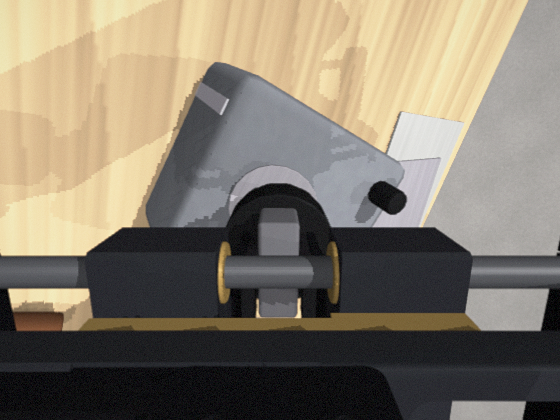

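send_rows(
  commands=[
    [0.08, -0.11, -0.1, 0.04, 0.03, 0, 1],
    [0, 0, -0.15, 0, 0, 0, 1],
    [0, 0, 0, 0, 0, 0, 1],
    [0, 0, 0, 0, 0, 0, 1],
  ],
)

```text
time: 8.35
ee_pos: [0.5395, 0.122, 0.1918]
eef_rot: [0.603, 0.754, 0.102, 0.238]
ft_force: [-0.4, -0.9, -0.9]
width: 0.018
```

```bash
python3 err.py 0.04
```

```text
t 8.35 h 0.0522 lat down -0.0012 side 0.0008 tilt 0.08deg twist -152.1 q7 -0.64 Faxial -0.7 Flat 0.6 1.0 Maxial 0.05 w 0.018
 rot fix units [ 0.012 -0.006  0.008] q [-0.8  -0.11  0.25  2.11  0.55  0.84 -0.64]
 shift to h 0.04 units [ 0.169 -0.02  -0.374] m [ 0.0051 -0.0006 -0.0112]
[-0.161  0.044  0.289] units per 10mm up axis; CCW 5deg rotvec [-0.483  0.131  0.866]
```

send_rows(
  commands=[
    [0.08, -0.01, -0.12, 0, 0, 0, 1],
    [0.08, -0.01, -0.12, 0, 0, 0, 1],
    [0, 0, -0.1, 0, 0, 0, 1],
    [0, 0, 0, 0, 0, 0, 1],
    [0, 0, 0, 0, 0, 0, 1],
  ],
)

```text
time: 8.77
ee_pos: [0.5449, 0.1211, 0.1803]
eef_rot: [0.603, 0.754, 0.102, 0.238]
ft_force: [0.3, 1.2, -0.9]
width: 0.0172
```

```bash
python3 err.py 0.034
```

```text
t 8.77 h 0.0396 lat down -0.0002 side 0.0002 tilt 0.09deg twist -152.1 q7 -0.65 Faxial -0.8 Flat 0.5 -1.2 Maxial 0.07 w 0.0172
 rot fix units [ 0.014 -0.007  0.009] q [-0.79 -0.08  0.25  2.12  0.55  0.8  -0.65]
 shift to h 0.034 units [ 0.087 -0.019 -0.166] m [ 0.0026 -0.0006 -0.005 ]
[-0.161  0.044  0.289] units per 10mm up axis; CCW 5deg rotvec [-0.483  0.131  0.866]
```

No contact yet; continue down in small steps.

send_rows(
  commands=[
    [0.05, -0.01, -0.09, 0, 0, 0, 1],
    [0.04, -0.01, -0.08, 0, 0, 0, 1],
    [0, 0, 0, 0, 0, 0, 1],
    [0, 0, 0, 0, 0, 0, 1],
  ],
)

```text
time: 9.1
ee_pos: [0.5472, 0.1212, 0.1768]
eef_rot: [0.604, 0.754, 0.102, 0.238]
ft_force: [-3.9, -1.0, 2.4]
width: 0.018
```

```bash
python3 err.py 0.030
```

```text
t 9.1 h 0.0354 lat down -0.0004 side -0.0005 tilt 0.10deg twist -152.1 q7 -0.65 Faxial 3.8 Flat 1.8 2.0 Maxial -0.08 w 0.018
 rot fix units [ 0.015 -0.008  0.009] q [-0.79 -0.07  0.26  2.11  0.56  0.79 -0.65]
 shift to h 0.03 units [ 0.073 -0.037 -0.164] m [ 0.0022 -0.0011 -0.0049]
[-0.161  0.044  0.289] units per 10mm up axis; CCW 5deg rotvec [-0.483  0.131  0.866]
```

send_rows(
  commands=[
    [0.03, -0.01, -0.05, -0.4, 0.11, 0.7, 1],
    [0.03, -0.01, -0.05, -0.4, 0.11, 0.7, 1],
    [0.03, -0.01, -0.05, -0.4, 0.11, 0.7, 1],
  ],
)

```text
time: 9.35
ee_pos: [0.5494, 0.1213, 0.1743]
eef_rot: [0.519, 0.815, 0.075, 0.247]
ft_force: [-1.5, -0.8, -1.9]
width: 0.0175
```

```bash
python3 err.py 0.030
```

```text
t 9.35 h 0.0323 lat down -0.0009 side -0.0010 tilt 0.18deg twist -139.8 q7 -0.43 Faxial -1.0 Flat 2.1 1.1 Maxial -0.00 w 0.0175
 rot fix units [ 0.026 -0.015  0.017] q [-0.8  -0.06  0.27  2.11  0.56  0.79 -0.43]
 shift to h 0.03 units [ 0.002 -0.04  -0.08 ] m [ 0.0001 -0.0012 -0.0024]
[-0.161  0.044  0.289] units per 10mm up axis; CCW 5deg rotvec [-0.483  0.131  0.866]
```

send_rows(
  commands=[
    [0.02, -0.02, -0.05, 0, 0, 0, 1],
    [0.02, -0.02, -0.05, 0, 0, 0, 1],
    [0, 0, 0, 0, 0, 0, 1],
  ],
)

```text
time: 9.6
ee_pos: [0.5508, 0.1203, 0.1712]
eef_rot: [0.519, 0.815, 0.076, 0.247]
ft_force: [-6.1, -0.7, 5.3]
width: 0.0177
```

```bash
python3 err.py 0.030
```

```text
t 9.6 h 0.0288 lat down -0.0007 side -0.0006 tilt 0.14deg twist -139.8 q7 -0.43 Faxial 7.5 Flat 2.3 2.3 Maxial 0.01 w 0.0177
 rot fix units [ 0.021 -0.011  0.014] q [-0.8  -0.06  0.27  2.11  0.56  0.78 -0.43]
 shift to h 0.03 units [-0.045 -0.01   0.023] m [-0.0014 -0.0003  0.0007]
[-0.161  0.044  0.289] units per 10mm up axis; CCW 5deg rotvec [-0.483  0.131  0.866]
```

send_rows(
  commands=[
    [0.02, -0.01, -0.03, 0.4, -0.11, -0.7, 1],
    [0.02, -0.01, -0.03, 0.4, -0.11, -0.7, 1],
    [0.02, -0.01, -0.03, 0.4, -0.11, -0.7, 1],
    [0.02, -0.01, -0.03, 0.4, -0.11, -0.7, 1],
  ],
)

```text
time: 9.93
ee_pos: [0.5523, 0.12, 0.1705]
eef_rot: [0.635, 0.728, 0.113, 0.233]
ft_force: [-20.5, -1.5, 17.7]
width: 0.0174
```

```bash
python3 err.py 0.0255
```

```text
t 9.93 h 0.0274 lat down -0.0017 side -0.0007 tilt 0.01deg twist -157.0 q7 -0.73 Faxial 25.0 Flat 7.9 6.8 Maxial 0.41 w 0.0174
 rot fix units [ 0.     0.001 -0.   ] q [-0.79 -0.05  0.26  2.11  0.55  0.77 -0.73]
 shift to h 0.0255 units [-0.023 -0.017 -0.083] m [-0.0007 -0.0005 -0.0025]
[-0.161  0.044  0.289] units per 10mm up axis; CCW 5deg rotvec [-0.483  0.131  0.866]
```

send_rows(
  commands=[
    [-0.03, -0.02, 0, 0.4, -0.11, -0.7, 1],
    [0, 0, -0.01, 0.4, -0.11, -0.7, 1],
    [0, 0, -0.01, 0.4, -0.11, -0.7, 1],
  ],
)

```text
time: 10.18
ee_pos: [0.5516, 0.1195, 0.1703]
eef_rot: [0.715, 0.65, 0.141, 0.218]
ft_force: [-0.0, -0.2, -1.4]
width: 0.0178
```

```bash
python3 err.py 0.0255
```

```text
t 10.18 h 0.0275 lat down -0.0012 side -0.0002 tilt 0.20deg twist -170.3 q7 -0.96 Faxial -1.2 Flat 0.7 0.2 Maxial 0.08 w 0.0178
 rot fix units [-0.025  0.025 -0.018] q [-0.78 -0.06  0.26  2.12  0.56  0.77 -0.96]
 shift to h 0.0255 units [-0.001 -0.001 -0.077] m [-0.     -0.     -0.0023]
[-0.161  0.044  0.289] units per 10mm up axis; CCW 5deg rotvec [-0.483  0.131  0.866]
```

send_rows(
  commands=[
    [0.01, 0, -0.02, 0.4, -0.11, -0.7, 1],
    [0.01, 0, -0.02, 0.4, -0.11, -0.7, 1],
    [0.01, 0, -0.02, 0.4, -0.11, -0.7, 1],
  ],
)

```text
time: 10.43
ee_pos: [0.5529, 0.1194, 0.1694]
eef_rot: [0.784, 0.563, 0.166, 0.201]
ft_force: [-13.8, -1.9, 12.3]
width: 0.0177
```

```bash
python3 err.py 0.0255
```

```text
t 10.43 h 0.0260 lat down -0.0020 side -0.0004 tilt 0.36deg twist 176.5 q7 -1.19 Faxial 17.1 Flat 4.9 5.4 Maxial 0.34 w 0.0177
 rot fix units [-0.034  0.056 -0.028] q [-0.77 -0.06  0.25  2.12  0.56  0.76 -1.19]
 shift to h 0.0255 units [-0.044  0.004 -0.046] m [-0.0013  0.0001 -0.0014]
[-0.161  0.044  0.289] units per 10mm up axis; CCW 5deg rotvec [-0.483  0.131  0.866]
```

send_rows(
  commands=[
    [-0.03, -0.01, -0.01, 0.4, -0.1, -0.75, 1],
    [0, 0, -0.01, 0.4, -0.1, -0.75, 1],
    [0, 0, -0.02, 0.4, -0.1, -0.75, 1],
  ],
)

```text
time: 10.68
ee_pos: [0.5528, 0.119, 0.1689]
eef_rot: [0.847, 0.463, 0.188, 0.181]
ft_force: [-1.5, 0.3, 2.8]
width: 0.0176
```

```bash
python3 err.py 0.0255
```

```text
t 10.68 h 0.0256 lat down -0.0017 side 0.0002 tilt 0.23deg twist 162.5 q7 -1.44 Faxial 3.2 Flat -0.1 0.1 Maxial 0.07 w 0.0176
 rot fix units [0.012 0.043 0.   ] q [-0.76 -0.05  0.24  2.12  0.56  0.77 -1.44]
 shift to h 0.0255 units [-0.042  0.017 -0.03 ] m [-0.0013  0.0005 -0.0009]
[-0.161  0.044  0.289] units per 10mm up axis; CCW 5deg rotvec [-0.483  0.131  0.866]
```

send_rows(
  commands=[
    [0, 0, -0.02, 0.4, -0.1, -0.75, 1],
    [0, 0, -0.02, 0.4, -0.1, -0.75, 1],
  ],
)

```text
time: 10.85
ee_pos: [0.5525, 0.1192, 0.1679]
eef_rot: [0.882, 0.393, 0.2, 0.166]
ft_force: [-11.5, 0.4, 11.6]
width: 0.0181
```

```bash
python3 err.py 0.0255
```

```text
t 10.85 h 0.0249 lat down -0.0009 side 0.0001 tilt 0.26deg twist 153.3 q7 -1.60 Faxial 15.7 Flat 3.9 2.6 Maxial 1.18 w 0.0181
 rot fix units [0.045 0.012 0.024] q [-0.76 -0.05  0.24  2.12  0.56  0.77 -1.6 ]
 shift to h 0.0255 units [-0.031  0.008  0.003] m [-0.0009  0.0002  0.0001]
[-0.161  0.044  0.289] units per 10mm up axis; CCW 5deg rotvec [-0.483  0.131  0.866]
```

send_rows(
  commands=[
    [0, 0, -0.01, 0.4, -0.1, -0.75, 1],
    [0, 0, -0.01, 0.4, -0.1, -0.75, 1],
    [0, 0, 0, 0, 0, 0, 1],
  ],
)

```text
time: 11.1
ee_pos: [0.5531, 0.1206, 0.1683]
eef_rot: [0.911, 0.321, 0.212, 0.151]
ft_force: [-1.7, -0.9, 0.5]
width: 0.02
```

```bash
python3 err.py 0.0255
```

```text
t 11.1 h 0.0252 lat down -0.0013 side -0.0013 tilt 0.39deg twist 144.2 q7 -1.77 Faxial 1.1 Flat 1.0 1.3 Maxial 1.37 w 0.02
 rot fix units [0.068 0.012 0.036] q [-0.76 -0.04  0.23  2.11  0.56  0.77 -1.77]
 shift to h 0.0255 units [-0.051 -0.038 -0.01 ] m [-0.0015 -0.0011 -0.0003]
[-0.161  0.044  0.289] units per 10mm up axis; CCW 5deg rotvec [-0.483  0.131  0.866]
```

send_rows(
  commands=[
    [0, 0, 0, 0, 0, 0, 0.5],
    [0, 0, 0, 0, 0, 0, 0.3],
    [0, 0, 0, 0, 0, 0, -0.2],
    [0, 0, 0, 0, 0, 0, -0.2],
    [0, 0, 0, 0, 0, 0, -0.2],
    [0, 0, 0, 0, 0, 0, -0.2],
    [0, 0, 0, 0, 0, 0, -0.2],
  ],
)

```text
time: 11.68
ee_pos: [0.5538, 0.1202, 0.1682]
eef_rot: [0.91, 0.322, 0.212, 0.15]
ft_force: [0.1, 0.1, 0.6]
width: 0.0497
```

```bash
python3 err.py 0.0255;python3 look.py w8 >/dev/null
```

```text
t 11.68 h 0.0247 lat down -0.0019 side -0.0011 tilt 0.36deg twist 144.3 q7 -1.76 Faxial 0.5 Flat -0.3 -0.2 Maxial 0.02 w 0.0497
 rot fix units [0.061 0.017 0.032] q [-0.76 -0.04  0.23  2.11  0.56  0.77 -1.76]
 shift to h 0.0255 units [-0.074 -0.025 -0.006] m [-0.0022 -0.0008 -0.0002]
[-0.161  0.044  0.289] units per 10mm up axis; CCW 5deg rotvec [-0.483  0.131  0.866]
```

View pics/w8.png

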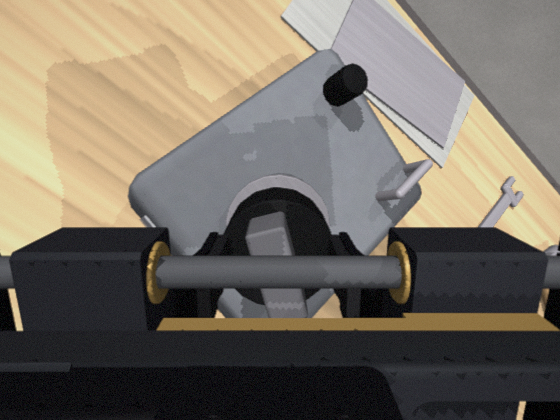

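send_rows(
  commands=[
    [0, 0, 0, 0, 0, 0, -1],
    [0, 0, 0, 0, 0, 0, -1],
    [-0.16, 0.04, 0.3, 0, 0, 0, -1],
    [-0.4, 0.11, 0.72, 0, 0, 0, -1],
    [-0.4, 0.11, 0.72, 0, 0, 0, -1],
    [-0.4, 0.11, 0.72, 0, 0, 0, -1],
    [-0.4, 0.11, 0.72, 0, 0, 0, -1],
    [0, 0, 0, 0, 0, 0, -1],
    [0, 0, 0, 0, 0, 0, -1],
  ],
)

```text
time: 12.48
ee_pos: [0.4958, 0.1343, 0.2704]
eef_rot: [0.91, 0.322, 0.212, 0.15]
ft_force: [-0.2, 0.1, -1.4]
width: 0.0866
```

```bash
python3 err.py;python3 look.py w9; python3 - <<'E'
from h import *
cv2.imwrite('pics/s9.png',r.camera('scene'));cv2.imwrite('pics/t9.png',r.camera('top'))
a=cv2.imread('pics/s9.png')[110:230,280:430];b=cv2.imread('pics/t9.png')[130:250,120:270]
cv2.imwrite('pics/c9.png',np.hstack([np.clip(1.5*cv2.resize(x,None,fx=2.6,fy=2.6,interpolation=2).astype(float),0,255) for x in (a,b)]))
E
```

```text
t 12.48 h 0.1431 lat down -0.0012 side 0.0005 tilt 0.37deg twist 144.3 q7 -1.75 Faxial -1.1 Flat 0.9 -0.1 Maxial 0.07 w 0.0866
 rot fix units [0.064 0.005 0.035] q [-0.81 -0.25  0.15  2.06  0.52  1.06 -1.75]
[-0.161  0.044  0.289] units per 10mm up axis; CCW 5deg rotvec [-0.483  0.131  0.866]
12.4833 [0.49575252 0.13433323 0.27038023] z [ 0.4825 -0.1374 -0.8651] y [ 0.5228 -0.7472  0.4103] yaw -55.02223766905952 q [-0.807 -0.249  0.148  2.06   0.525  1.058 -1.748] [-0.23831747  0.13036289 -1.40726645] [ 0.02670904  0.70836507 -0.01163339] 0.08661803111011637[ WARN:0@4.090] global loadsave.cpp:1063 imwrite_ Unsupported depth image for selected encoder is fallbacked to CV_8U.
```

View pics/w9.png

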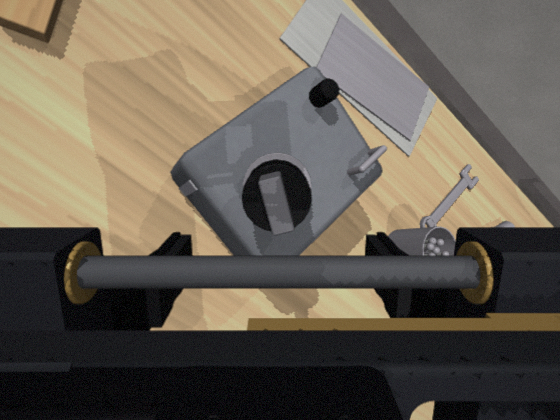

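View pics/c9.png

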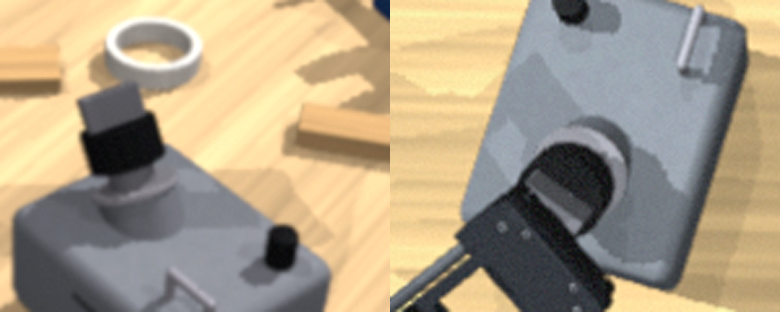

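```bash
python3 - <<'E'
from h import *
import err
a,F=err.a,err.F
T=np.load('pics/w9.npy')
W=[(259,180),(281,172),(295,231),(274,237)]
# intersect wrist rays with plane at axial height h+.058
for h in (.0255,.029):
    P=[]
    for p in W:
        o,d=ray("wrist",p,T);P.append(o+d*((F+(h+.058)*a-o)@a)/(d@a))
    P=np.array(P);c=P.mean(0)-F;print(h,"lat",(c-(c@a)*a).round(4),"len",np.linalg.norm((P[2]+P[3]-P[0]-P[1])/2).round(4),"wid",np.linalg.norm((P[1]-P[0]+P[2]-P[3])/2).round(4))
    v=T[:3,:3].T@((P[2]+P[3]-P[0]-P[1])/2);print("angle vs tool x",np.degrees(np.arctan2(v[1],v[0])))
# rim of roof in wrist: cap blob center
im=cv2.imread('pics/s9.png')[110:230,280:430]
cv2.imwrite('pics/s9c.png',cv2.resize(im[25:75,25:75],(600,600),interpolation=2))
print(proj("scene",[F+(.0255+k)*a for k in (0,.032,.058)]),proj("scene",[F+(.029+k)*a for k in (0,.032,.058)]))
E
```

```text
0.0255 lat [ 0.0011 -0.0004  0.0007] len 0.0475 wid 0.0175
angle vs tool x 166.30649278625427
0.029 lat [0.0017 0.0002 0.0009] len 0.0469 wid 0.0172
angle vs tool x 166.30649278625418
[[329.28515765 171.51608357]
 [324.71999333 156.21181894]
 [320.94326918 143.61046536]] [[328.79036897 169.85352671]
 [324.21508253 154.52401219]
 [320.43031615 141.9031238 ]]
```

View pics/s9c.png

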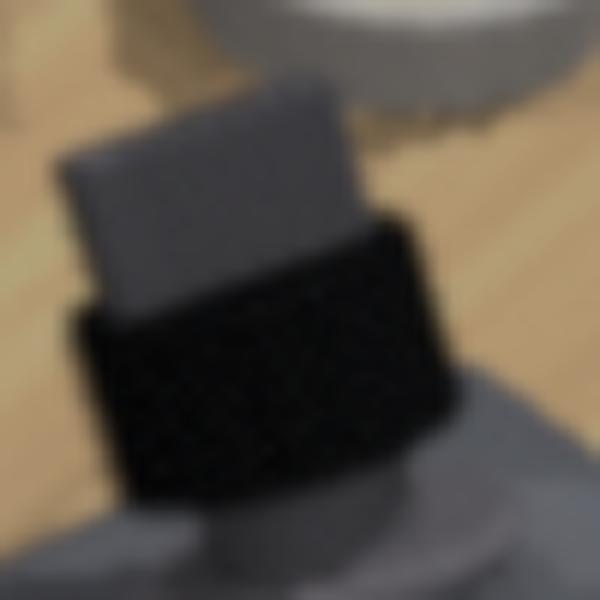

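```bash
python3 -c "
from bench import r
print(r.close_job())"
```

```text
the job is handed in; nothing more can be done
None
```

The cap is screwed onto the filler neck and released, and the job was handed in at about 12.6 s of the 58 s allowed. No verdict was reported.

- **Setting on:** I gripped the cap by its bar and set it square on the neck. It met the thread at about 35.4 mm. Turned counter-clockwise about 12°, it dropped to 28.8 mm.
- **Screwing down:** I turned the tool clockwise about 76°. The torque rose to 1.2–1.4 N m and the bar then slipped about 14° in the jaws. The cap itself therefore turned about 62°, inside the 55–70° expected to the stop.
- **Height at the stop:** the arm's own readings put the cap at about 25 mm, against 25.5 mm for fully home.
- **Last checks:**
  - In the scene camera the bar top appears at row 144.6. Fully home predicts 143.6 and the undriven drop position 141.9.
  - The wrist camera puts the cap about 1.4 mm off the axis.
  - The last wrist picture shows the rivet cup upright.
  - The gripper is open and withdrawn about 0.1 m up the neck's axis.
- **Off plan:** the push along the axis briefly reached about 25 N, above the 3–8 N advised but under the failure limits.
- **Not checked:** I did not re-grip the cap to test the stop a second time.

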